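# Brake, load and send off the bench trolley

## Task

Load the order onto the bench trolley: push the trolley's brake pedal down so that it locks, then carry the small galvanised fittings carrier by its bar handle and set it down gently and flat on the deck, inside the rim and lengthways, and let go of it. Then flick the pedal back up to release the brake and roll the loaded trolley along its track until it is up against the rubber buffers, leaving the brake off. Keep the carrier level all the while, let the trolley roll at an unhurried pace, and leave the valve, tee, flux tin, tape measure and pliers where they lie.

Things in the scene. Friction and masses are not known exactly. Their poses are not given: they have to be found in the camera images.
- deck (a point): centre of the top face of the trolley's plywood deck, 78 mm above the bench; axes: y along the track to the buffers, x across (pedal on the -x side, nearer the robot), z up. Free deck 142 (x) by 244 mm (y) inside a steel rim 8 mm high, 4 mm thick. The trolley stands on four V-groove wheels on two rails, moves only along y and rolls freely (about 1.2 N) with the brake off
- hoop_bar (a point): middle of the top bar of the push hoop at the trolley's rear: round steel bar, 12 mm diameter, along x, straight for 70 mm, 160 mm above the bench, 157 mm behind (-y of) the deck's centre, 31 mm behind the deck's end; two legs slope down to the deck. Can be pinched from above or pushed from behind. Axes as of deck
- trolley (a joint): travel of the trolley along its track, m, growing towards the buffers: 0 at the rear, 0.312 with the deck's front edge against the two rubber buffers; starts between 0 and 0.15
- brake (a joint): angle of the brake pedal, rad: 0 = pedal raised 35 degrees, brake off; about 0.56 = pedal nearly level, brake on (its rubber shoe bears on the rail and holds the trolley against a push of some 8 N). An over-centre spring snaps the pedal to the nearer end from about 0.28; about 8 N down or 10 N up at the tread starts it
- brake_tread (a point): centre of the pedal's tread, a flat steel plate at the trolley's rear, 30 mm wide (along the hinge axis), 42 mm long, 8 mm thick, with a thin ribbed rubber pad on top. About 100 mm above the bench when raised, 45 mm when locked; then 25 mm free below it to the rail, and free at both sides. Turns with the pedal
- brake_hinge (a point): middle of the pedal's hinge axis, fixed to the trolley: 50 mm to the -x side, 134 mm behind (-y) and 38 mm below the deck's centre, 40 mm above the bench. The hinge axis is x of deck; the tread's centre is 105 mm from it, behind (-y) and above it, at an angle above level of 0.61 rad less brake. Axes as of deck
- tray_center (a point): centre, 56 mm above its underside, of the small galvanised fittings carrier with gable ends that is to be loaded: 120 mm (x) by 220 mm (y), walls 45 mm high, gable ends 112 mm high, about 0.75 kg. Axes: y along its length and handle, z up. Either end may lead on the deck. (The other carrier, 460 mm long, at the left edge stays)
- tray_handle (a point): middle of the carrier's bar handle: round bar, 18 mm diameter, along the carrier's y, axis 96 mm above its underside, free over its length between the gables, 42 mm clear above the walls
- tray: the same carrier; origin at the centre of its underside
- valve: bystander: brass ball valve lying in front of the track: body 75 mm long, 38 mm thick, flat steel lever with white grip on top, 56 mm high over all; origin at the centre of its underside
- tee: bystander: copper pipe tee lying in front of the track: 75 mm long, 36 mm thick; origin at the centre of its underside
- flux_tin: bystander: round flux tin 72 mm across, 42 mm high, to the left; origin at the centre of its underside
- tape: bystander: grey tape measure 62 x 40 x 60 mm, to the left; origin at the centre of its underside
- pliers: bystander: pump pliers 250 mm long lying flat at the right, 18 mm high; origin at the centre of its underside

How it is judged (in metres and radians):
On the way, in this order (a step that is already met when the one before it is completed fails the run):
1. the brake pedal is pushed down and stays locked, the carrier not yet on the trolley (value of joint brake above 0.45 rad and distance of tray_center from where it was at the start of the episode below 0.03 m and contact force between the fingers and anything else below 0.2 N), for 0.2 s.
2. with the brake locked, the carrier stands flat on the deck inside the rim, let go (value of joint brake above 0.45 rad and x of tray_center in the frame of deck between -0.015 and 0.015 m and y of tray_center in the frame of deck between -0.017 and 0.017 m and z of tray_center in the frame of deck between 0.05 and 0.06 m and angle between tray_center's own z axis and vertical below 0.05 rad and linear speed of tray below 0.03 m/s and contact force between the fingers and tray below 0.2 N), for 0.2 s.
3. the pedal is flicked up, brake released, the carrier still flat on the deck (value of joint brake below 0.1 rad and x of tray_center in the frame of deck between -0.015 and 0.015 m and y of tray_center in the frame of deck between -0.017 and 0.017 m and z of tray_center in the frame of deck between 0.05 and 0.06 m and angle between tray_center's own z axis and vertical below 0.05 rad), for 0.2 s.
At the end, for the whole second after the job is handed in: trolley within 10 mm of the buffers (trolley above 0.302), brake pedal up (brake below 0.10), carrier at rest and let go, standing flat on the deck inside the rim: its centre within 15 mm across and 17 mm along of the deck's centre, 50 to 60 mm above the deck, tilted less than 0.05 rad (all of step 3 and value of joint trolley above 0.302 m and linear speed of tray below 0.03 m/s and contact force between the fingers and tray below 0.2 N); the robot touches nothing.
It fails at once if the carrier is tilted by more than 0.35 rad (angle between tray_center's own z axis and vertical above 0.35 rad).
It fails at once if the carrier is dropped (falls faster than 0.55 m/s while not held) (linear speed of tray above 0.55 m/s and contact force between the fingers and tray below 0.2 N).
It fails at once if the trolley is sent off faster than 0.5 m/s (velocity of joint trolley above 0.5 m/s).
It fails at once if the valve, tee, flux tin, tape measure or pliers are shifted by more than 30 mm (distance of any of valve, tee, flux_tin, tape, pliers from where it was at the start of the episode above 0.03 m).
It also fails if it takes over 64 s, if anything falls off the work surface, if the arm or the gripper's body presses on something with over 40 N, if the wrist force passes 120 N, or if a joint passes its speed limit or range.

## Robot

A 6-joint arm with a two-finger parallel gripper is mounted at the origin on the work surface. World frame = base frame: x ahead of the robot, y to its left, z up, the work surface at z = 0. Lengths are in mm, angles in degrees, forces in N, time in s.
With the tool pointing down it reaches from about 325 to 925 mm from the base axis. Payload 3.1 kg.
Tool frame: the origin (TCP) lies at the very end of the fingers, on their centre line; the grasp point (between the pads) lies grasp_offset behind it (grasp_offset is the distance from the TCP to the grasp point, in mm); z points along the fingers, x is the direction in which the jaws open and shut, and the axes are right-handed (so a half turn about z gives the same grasp; the last joint's range is limited). The gripper opens to 85 mm and grips with 20 to 120 N. Pads are 22 mm wide; open, the fingers measure 114 mm over their backs; the gripper's body (76 mm by 85 mm) begins 54 mm behind the grasp point. The pads swing forward as they close: fully open they stand 13 mm farther back than shut.
Start: joints at [62.67, 12.427, 92.441, -0, 75.132, -6.429], TCP at [222.959, 583.891, 231.3] pointing down, gripper open.
Joint ranges: [-157.48, 157.48], [-44.54, 120.13], [17.64, 146.25], [-64.5, 244.5], [7.68, 150.69], [-147.95, 147.95]. Speed limits (degrees/s): [159.86, 159.86, 180, 180, 180, 180].

## Interface

Orientations are given as [roll, pitch, yaw] about the fixed x, y, z axes, in that order (R = Rz(yaw) Ry(pitch) Rx(roll)).
In Python, from station import * gives the robot as it stands. Calls block until the motion is done:
- goto(position, orientation): joint-space move of the TCP to a pose.
- move_l(position, attitude=None, speed=150): straight line of the TCP; attitude=None keeps the orientation; speed is the mean speed in mm/s.
- move_j(angles): joint-space move.
- grip(opening, squeeze=None): finger opening in mm; squeeze is the grip in N (None keeps the last); returns when the fingers have stopped.
- wait(seconds).
- solve_ik(position, orientation): joint angles nearest the present ones, or None.
- get_obs(): the state.
- get_image(name): name is "scene" or "top" or "wrist"; returns the picture (420x560x3 uint8, red, green, blue); there is no depth.
- get_calibration(name): a dict with "fx", "fy", "cx", "cy" (pixels), "R" (3x3) and "t" (3): a world point X has camera coordinates R X + t; the wrist camera has in their place "mount" (4x4, takes a point from camera to tool coordinates, whose origin is the TCP and whose axes are the tool frame's). Camera axes: x right, y down, z forward; pixel columns grow to the right and rows downward; lengths in mm; the calibration is good to about 2 mm. A picture is of the moment at which its call begins: read the wrist's pose just before it. get_calibration takes no time and is no camera call.
A pose or a line that the arm cannot do raises Unreachable and nothing moves.
- sign_off(): hands the job in, once; it reports no verdict.
Trained networks look in the newest picture that a camera, given by its name, has taken for a name from the list of things; names that differ only in an ending like _2 or _b are one class to them, and where a whole thing is asked for, a point or a joint stands for the part that bears it (a point fixed in the world has none). Each returns a list of dicts, best first, with "score" (0 to 1); they miss things now and then, are a little off and sometimes report something else, mostly with a low value. They report only what shows in the picture. A call takes as long as a camera call.
- spot_in(name, camera): "extent" ([centre column, centre row, width, height] in pixels, round what is visible of it).
- regions_of(name, camera): "region" (420x560 bool, what is visible of it) and "extent" ([centre column, centre row, width, height] in pixels, round what is visible of it).
The state is a dict: "t": time; "joint_pos": joint angles; "qvel": joint speeds; "effort": joint torques, N m; "tcp_pos": TCP position; "ee_rot": TCP orientation; "wrist_force": force on the tool from outside, world axes, zero at the start; "moment": the same for the moment, N m; "grip_width": finger opening in mm.
Only numpy, scipy, OpenCV 4.12 (cv2) and the standard library are available. Lean on these libraries where they do the work, as an engineer would, in place of code of your own. Each camera call takes 0.05 s, during which the arm holds its last target. There are 200 camera calls.

## Working session

There is one attempt and no reset: what is moved stays moved. The work goes in short steps, each a Python script; the robot and the scene stay as the last script left them, time stands still between calls to the robot, and variables do not carry over. Pictures are saved under pics/ and viewed, about 8 in all and at most 12, crops included, and the job is handed in when it is done.

```bash
mkdir -p pics; ls
cat > h.py <<'E'
from station import *
import numpy as np, cv2
def save(im,n): cv2.imwrite(f'pics/{n}.png',im[:,:,::-1])
def cal(name,obs=None):
    c=get_calibration(name); K=(c['fx'],c['fy'],c['cx'],c['cy'])
    return c,K
E
python3 - <<'E'
from h import *
o=get_obs(); print(o['t'],o['tcp_pos'],o['ee_rot'],o['wrist_force'])
a=get_image('scene'); b=get_image('top')
save(a,'s0');save(b,'t0')
for c in('scene','top'):
    k=get_calibration(c);print(c,k)
    for n in['deck','hoop_bar','brake_tread','brake_hinge','tray','tray_handle','valve','tee','flux_tin','tape','pliers']:
        try: print(n,[(np.round(d['extent']).astype(int).tolist(),round(d['score'],2)) for d in spot_in(n,c)[:3]])
        except Exception as e: print(n,e)
print(get_calibration('wrist'),get_obs()['t'])
E
```

```text
pics
0.0 [222.55952549 583.14981888 229.94671077] [-1.79981777e+02  1.38581471e-01  6.90969822e+01] [-0.57832658 -0.38526685  0.66560083]
scene {'fx': 507.58930078764223, 'fy': 507.58930078764223, 'cx': 267.4317149216416, 'cy': 210.53128065285412, 'R': array([[ 0.63345524,  0.77361255, -0.0160647 ],
       [ 0.58742079, -0.49430267, -0.64078209],
       [-0.50365789,  0.39647003, -0.76755472]]), 't': array([-253.30993457, -223.79537647, 1983.12630562])}
deck [([301, 247, 119, 52], 0.6)]
hoop_bar [([300, 249, 117, 55], 0.65)]
brake_tread [([258, 235, 32, 21], 0.64)]
brake_hinge [([302, 248, 118, 51], 0.71)]
tray [([303, 248, 118, 51], 0.75), ([310, 191, 69, 58], 0.63)]
tray_handle [([311, 189, 70, 63], 0.64)]
valve [([256, 221, 36, 19], 0.59)]
tee [([215, 225, 22, 14], 0.52)]
flux_tin [([346, 142, 21, 16], 0.76), ([311, 190, 65, 60], 0.68), ([257, 237, 38, 25], 0.49)]
tape [([379, 169, 24, 16], 0.68)]
pliers [([132, 318, 82, 22], 0.57)]
top {'fx': 381.07583043118274, 'fy': 381.07583043118274, 'cx': 278.1618035333445, 'cy': 213.76496042960184, 'R': array([[ 5.58713952e-03, -9.99982914e
[... 428 characters left out ...]
9, 22, 34], 0.95)]
tee [([324, 263, 27, 17], 0.65), ([128, 203, 25, 19], 0.65)]
flux_tin [([120, 264, 23, 22], 0.75), ([269, 170, 98, 101], 0.71)]
tape [([127, 202, 26, 23], 0.66), ([120, 264, 22, 24], 0.34)]
pliers [([442, 224, 71, 63], 0.78)]
{'fx': 359.8051820844149, 'fy': 359.8051820844149, 'cx': 282.299941959541, 'cy': 206.91719835879238, 'mount': array([[ 9.99998208e-01,  1.42056977e-03, -1.25146092e-03,
         1.35482118e-01],
       [-9.89064956e-04,  9.55660007e-01,  2.94470665e-01,
        -7.51071717e+01],
       [ 1.61428728e-03, -2.94468899e-01,  9.55659700e-01,
        -1.41792881e+02],
       [ 0.00000000e+00,  0.00000000e+00,  0.00000000e+00,
         1.00000000e+00]])} 1.2
```

Run:
```python
import cv2
a=cv2.imread('pics/t0.png')[90:330,90:510]; cv2.imwrite('pics/t0c.png',cv2.resize(a,None,fx=1.9,fy=1.9,interpolation=cv2.INTER_CUBIC))
a=cv2.imread('pics/s0.png')[130:350,80:400]; cv2.imwrite('pics/s0c.png',cv2.resize(a,None,fx=2.5,fy=2.5,interpolation=cv2.INTER_CUBIC))
```

```text
(no output)
```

View pics/t0c.png

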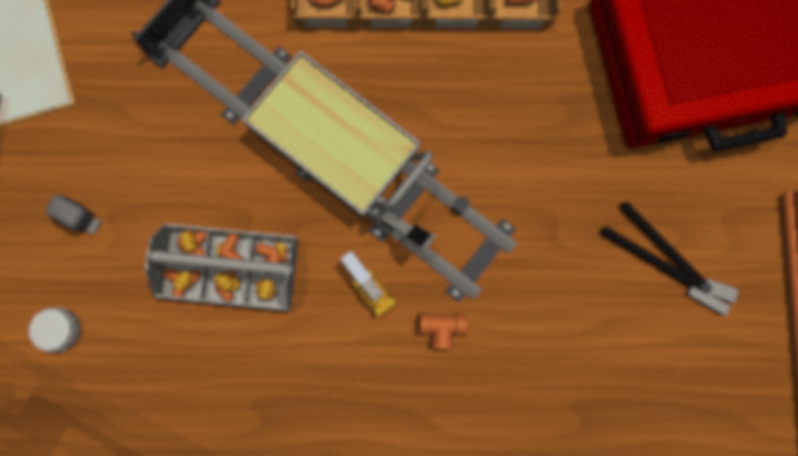

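View pics/s0c.png

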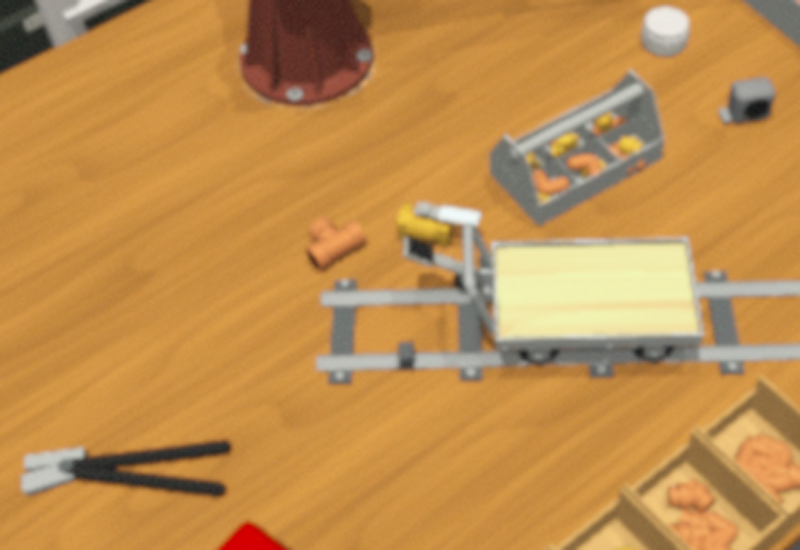

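The top view shows the deck centre near crop (332,133), tread near (418,236), carrier handle (150,258)–(292,268), and buffers at upper left. The scene view agrees: the pedal is raised and the track is clear.

```bash
cat >> h.py <<'E'
def pose(o):
    from scipy.spatial.transform import Rotation as Ro
    T=np.eye(4);T[:3,:3]=Ro.from_euler('xyz',o['ee_rot'],degrees=True).as_matrix();T[:3,3]=o['tcp_pos'];return T
def ray(name,px,z,o=None):
    """pixels -> world points on plane height z"""
    c=get_calibration(name);px=np.atleast_2d(px).astype(float)
    d=np.c_[(px[:,0]-c['cx'])/c['fx'],(px[:,1]-c['cy'])/c['fy'],np.ones(len(px))]
    if name=='wrist':
        W=pose(o)@c['mount'];R=W[:3,:3];p=W[:3,3]
    else: R=c['R'].T;p=-R@c['t']
    d=d@R.T
    return p+d*((z-p[2])/d[:,2])[:,None]
def proj(name,X,o=None):
    c=get_calibration(name);X=np.atleast_2d(X).astype(float)
    if name=='wrist':
        W=np.linalg.inv(pose(o)@c['mount']);X=X@W[:3,:3].T+W[:3,3]
    else: X=X@c['R'].T+c['t']
    return np.c_[X[:,0]/X[:,2]*c['fx']+c['cx'],X[:,1]/X[:,2]*c['fy']+c['cy']]
E
python3 - <<'E'
from h import *
im=cv2.imread('pics/t0.png'); hsv=cv2.cvtColor(im,cv2.COLOR_BGR2HSV)
m=((hsv[...,0]>20)&(hsv[...,0]<35)&(hsv[...,2]>150)&(hsv[...,1]<160)).astype(np.uint8)
n,l,s,c=cv2.connectedComponentsWithStats(m); 
i=1+np.argmax(s[1:,4]); print(s[i],c[i])
cs,_=cv2.findContours((l==i).astype(np.uint8),cv2.RETR_EXTERNAL,cv2.CHAIN_APPROX_NONE)
w=ray('top',cs[0][:,0,:],78)[:,:2].astype(np.float32)
print('deck',cv2.minAreaRect(w))
f=lambda p:(np.array(p)+.5)/1.9-.5+90
print('handle ends',ray('top',f([(150,258),(292,268)]),96)[:,:2])
print('rim',ray('top',f([(302,55),(417,147),(363,212),(247,118)]),86)[:,:2])
print('tread',ray('top',f([(418,236)]),104),'buffer',ray('top',f([(205,8),(162,52)]),60))
get_image('top'); get_image('top')
g=regions_of('tray','top')[0]; ys,xs=np.nonzero(g['region']); w=ray('top',np.c_[xs,ys],60)[:,:2].astype(np.float32); print('tray',cv2.minAreaRect(w))
E
```

```text
[ 220  120   89   81 3468] [264.23471742 160.05219146]
deck ((654.0337524414062, -4.4961700439453125), (245.26190185546875, 142.7765350341797), 51.580753326416016)
handle ends [[443.15132629 275.84813848]
 [428.69764359  53.07214225]]
rim [[ 782.73667697   44.17834405]
 [ 627.5725772  -144.5862648 ]
 [ 520.1717521   -57.66768757]
 [ 674.50823056  131.87025169]]
tread [[ 479.26836997 -143.71740083  104.        ]] buffer [[876.52558788 213.01890659  60.        ]
 [797.30149068 282.69220204  60.        ]]
tray ((436.0729064941406, 171.87623596191406), (242.44017028808594, 120.08551025390625), 84.70777893066406)
```

```bash
cat >> h.py <<'E'
C0=np.array([654.0,-4.5]); A=np.deg2rad(51.58)
ey=np.array([np.cos(A),np.sin(A)]); ex=np.array([np.sin(A),-np.cos(A)])
def D(x,y,z,c=C0):  # deck frame xy (world z) -> world
    return [*(c+x*ex+y*ey),z]
def inD(p,c=C0): p=np.array(p)[:2]-c; return np.round([p@ex,p@ey],1)
DY=np.rad2deg(A)
def F(): o=get_obs(); return round(o['t'],2),np.round(o['tcp_pos'],1).tolist(),np.round(o['wrist_force'],1).tolist(),round(o['grip_width'],1)
E
python3 - <<'E'
from h import *
import station
print('grasp_offset',getattr(station,'grasp_offset',None))
print('valve,tee in deck',inD(ray('top',[285,239],30)[0]),inD(ray('top',[324,263],20)[0]))
ori=[180,0,DY]
print(solve_ik(D(-50,-222,160),ori))
f0=F();print(f0)
grip(0)
goto(D(-50,-222,160),ori); print(F())
move_l(D(-50,-224,120),ori,100); print(F())
for y,z in((-228,95),(-232,80),(-234,70),(-235,60),(-235,54)):
    move_l(D(-50,y,z),ori,60); print(F())
move_l(D(-50,-235,150),ori); wait(.3); print(F())
a=get_image('scene'); save(a,'s1'); save(get_image('top'),'t1')
print([(d['extent'],d['score']) for d in spot_in('brake_tread','scene')])
save(cv2.resize(a[190:290,210:360],None,fx=4,fy=4,interpolation=cv2.INTER_CUBIC),'s1c')
E
```

```text
grasp_offset 18.700000000000003
valve,tee in deck [-149.  -204.1] [-130.6 -346. ]
[-2.52341239e+01  1.31969901e+00  1.12840162e+02 -2.54444375e-14
  6.58401394e+01 -7.68141239e+01]
(1.35, [222.9, 583.9, 231.3], [-1.2, 0.1, 0.4], 85.7)
(4.86, [477.2, -146.8, 160.1], [0.5, -0.6, -0.1], 0.0)
(5.41, [475.6, -148.8, 119.8], [0.2, -0.3, 0.2], -0.1)
(5.98, [474.9, -153.3, 96.6], [0.2, 0.4, 6.7], 0.3)
(6.39, [470.0, -154.9, 79.3], [0.2, -0.6, 0.2], -0.3)
(6.71, [468.7, -156.5, 69.2], [-0.4, 0.6, 0.2], -0.0)
(7.03, [468.2, -157.2, 59.3], [0.5, -0.7, 0.0], 0.3)
(7.28, [468.4, -157.3, 53.5], [-0.4, -0.4, -0.2], -0.2)
(8.37, [468.2, -157.2, 149.0], [0.1, 0.8, -0.4], 0.2)
[([257.8, 242.1, 42.3, 11.1], 0.58)]
```

View pics/s1c.png

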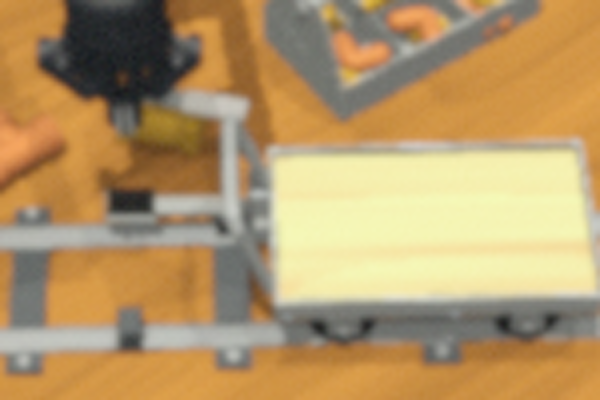

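The pedal is now level: its tread is at crop (130,205), just above the rail, so the brake is locked. Next, a close look at the carrier.

Run:
```python
from h import *
move_l(D(-50,-235,230),speed=250)
grip(70)
goto([436,165,300],[180,0,-3.7]); wait(.2)
o=get_obs(); a=get_image('wrist'); save(a,'w1'); print(o['t'],o['tcp_pos'],o['ee_rot'])
for n in('tray','tray_handle'):
    for g in regions_of(n,'wrist')[:2]:
        ys,xs=np.nonzero(g['region']); print(n,g['score'],np.round(g['extent']))
        w=ray('wrist',np.c_[xs,ys],96,o)[:,:2].astype(np.float32); print(cv2.minAreaRect(w))
print(proj('wrist',[[436,165,96],[443.15,275.8,96],[428.7,53,96]],o))
im=cv2.cvtColor(cv2.imread('pics/t1.png'),cv2.COLOR_BGR2HSV)
m=((im[...,0]>20)&(im[...,0]<35)&(im[...,2]>150)&(im[...,1]<160)).astype(np.uint8)
n,l,s,c=cv2.connectedComponentsWithStats(m); i=1+np.argmax(s[1:,4]); print(s[i],c[i])
```

```text
11.3083 [436.16205375 164.37818226 299.71523659] [ 1.79984439e+02  2.80094054e-02 -3.76082630e+00]
tray 0.7 [286. 162. 118. 236.]
((436.2756042480469, 167.68893432617188), (232.37867736816406, 104.71788024902344), 84.7234115600586)
tray_handle 0.89 [287. 163. 115. 240.]
((435.92083740234375, 167.7055206298828), (232.4571533203125, 104.6888656616211), 84.74163055419922)
[[282.1176877  175.32457081]
 [282.07301499  52.53660255]
 [282.08748063 278.19260279]]
[ 219  120   90   81 3563] [264.09121527 159.79848442]
```

View pics/w1.png

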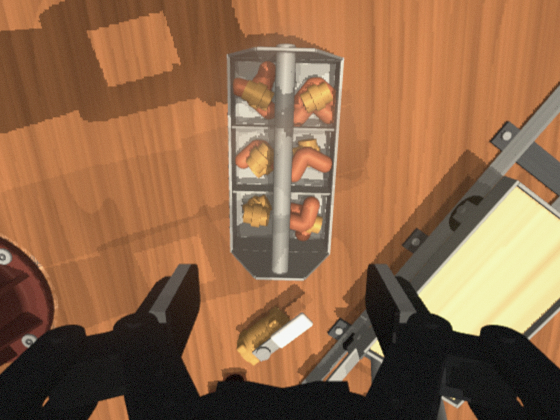

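The handle runs from pixel (286,46) to (280,272). The gable top edges are at rows 48 and 278, and the gripper is aligned with the carrier.

Run:
```python
from h import *
class O(dict):pass
o={'tcp_pos':[436.16205375,164.37818226,299.71523659],'ee_rot':[179.984439,.028,-3.7608]}
h=ray('wrist',[[286,48],[280,272]],96,o);print(h, np.rad2deg(np.arctan2(*(h[0]-h[1])[[1,0]])))
g=ray('wrist',[[286,48],[285,278]],112,o);print(g,g.mean(0),np.linalg.norm(g[0]-g[1]))
b=ray('wrist',[[230,57],[341,57],[231,252],[328,254]],45,o);print(b)
for z in(45,): print(b.mean(0))
```

```text
[[446.85550775 279.27510577  96.        ]
 [426.95852183  60.47960736  96.        ]] 84.80388651982831
[[446.58261407 277.42503647 112.        ]
 [432.24940455  61.65559931 112.        ]] [439.41600931 169.54031789 112.        ] 216.2449789265323
[[390.10432623 280.41539717  45.        ]
 [503.28514644 273.08910947  45.        ]
 [367.98665692  64.4295055   45.        ]
 [484.06700181  54.28692258  45.        ]]
[436.36078285 168.05523368  45.        ]
```

Run:
```python
from h import *
T=np.array([436.8,168.8]); ori=[180,0,-5.25]
move_l([*T,180],ori,250)
move_l([*T,79],ori,120); print(F())
grip(10,70); print(F())
move_l([*T,110],ori,80); wait(.2); print(F(), get_obs()['moment'])
move_l([*T,205],ori,150)
move_l(D(0,0,205),[180,0,DY-90],150); wait(.3); print(F(),get_obs()['moment'])
o=get_obs(); a=get_image('wrist'); save(a,'w2'); print(o['tcp_pos'].tolist(),o['ee_rot'].tolist())
a2=get_image('scene'); save(a2,'s2')
save(cv2.resize(a2[140:310,200:420],None,fx=2.6,fy=2.6),'s2c')
```

```text
(13.08, [437.8, 169.0, 80.0], [-0.3, -0.7, 0.2], 69.9)
(13.62, [436.2, 168.9, 79.5], [-3.3, 0.7, 5.4], 15.6)
(14.36, [436.0, 168.6, 109.1], [-0.4, 0.4, -7.7], 15.8) [0.02009808 0.06945138 0.022309  ]
(17.44, [653.9, -4.2, 205.1], [-0.3, 0.1, -7.4], 15.7) [ 0.02308991 -0.00657372  0.01060063]
[653.8707060778183, -4.2443161041271225, 205.13112813105369] [-179.99515352938633, -0.004583460333833525, -38.4005301368762]
```

View pics/w2.png

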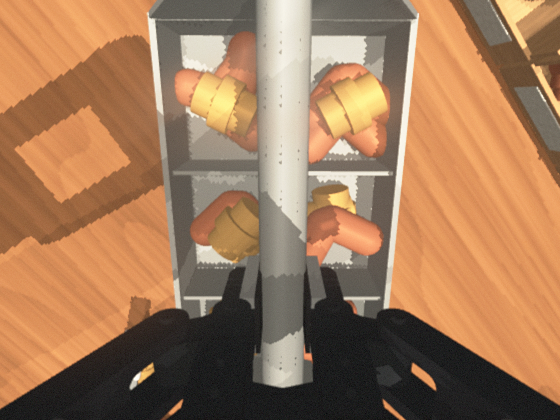

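View pics/s2c.png

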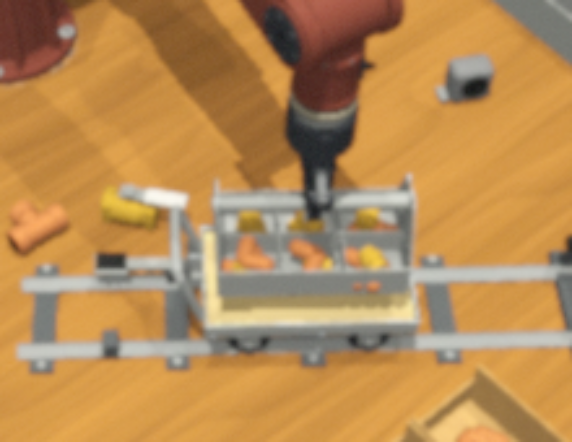

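The carrier is held level over the deck. Its dividers appear at rows 172 and 297, and the tread is still down. I'll check its offset along the handle, then lower it.

Run:
```python
from h import *
o={'tcp_pos':[653.87,-4.24,205.13],'ee_rot':[180,0,-38.4]}
p=ray('wrist',[[283,172],[283,297]],205.1-79.5+45,o); off=np.mean([inD(q) for q in p],0); print([inD(q) for q in p],off)
p=ray('wrist',[[280,18]],205.1-79.5+112,o);print('far gable inner',inD(p[0]))
b=ray('wrist',[[152,18],[413,18],[186,300],[381,300]],205.1-79.5+45,o);print([inD(q) for q in b])
```

```text
[array([ 0.1, 38.9]), array([  0.2, -31.7])] [0.15 3.6 ]
far gable inner [-1.1 95.4]
[array([-57.8, 107.8]), array([ 57.4, 108. ]), array([-53.8, -33.6]), array([ 54.9, -33.6])]
```

Run:
```python
from h import *
ori=[180,0,DY-90]
move_l(D(0,-1,167),ori,80); wait(.15); print(F())
f=F()[2][2]; z=164
while z>153:
    move_l(D(0,-1,z),ori,30); wait(.05); q=F(); print(q)
    if q[2][2]>f+3: break
    z-=1.5
grip(45); wait(.2); print(F())
move_l(D(0,-1,250),ori,150); print(F())
o=get_obs();w=get_image('wrist');s=get_image('scene');t=get_image('top')
m=np.hstack([cv2.resize(w,(400,300)),cv2.resize(s[170:290,220:380],(400,300))])
save(m,'p3'); save(t,'t3'); save(w,'w3')
print(o['tcp_pos'].tolist())
```

```text
(18.32, [654.2, -5.4, 168.1], [-0.1, 0.1, -8.4], 15.8)
(18.62, [653.3, -5.3, 164.0], [1.1, -0.5, -7.6], 15.9)
(18.92, [653.3, -5.3, 162.3], [1.0, -0.2, -9.2], 15.9)
(19.22, [653.3, -5.3, 160.9], [-0.7, 0.4, -7.8], 15.5)
(19.52, [653.3, -5.3, 159.3], [-0.0, 0.4, -7.7], 15.8)
(19.82, [653.3, -5.3, 157.9], [0.2, 0.2, -7.8], 15.9)
(20.12, [653.4, -5.2, 157.5], [-4.1, -0.0, -1.7], 15.6)
(20.71, [653.6, -5.4, 156.7], [0.7, 0.1, 0.1], 45.1)
(21.48, [652.7, -5.2, 248.9], [0.5, -0.1, -0.6], 44.8)
[652.6901424378636, -5.2067760964859024, 248.89047984152708]
```

View pics/p3.png

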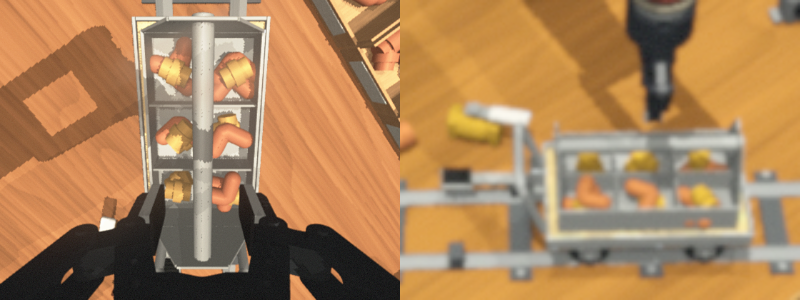

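The carrier was released flat at the expected height (contact at TCP z 157.5), inside the rim, with the pedal still down. Next I'll pinch the tread and lift it along its arc.

```bash
cat >> h.py <<'E'
from scipy.spatial.transform import Rotation as Ro
tau=np.deg2rad(20)
a_d=np.array([0,np.sin(tau),-np.cos(tau)])
def w3(v): return np.r_[v[0]*ex+v[1]*ey,v[2]]
def tilt_ori():
    X=w3([1,0,0]);Z=w3(a_d);return Ro.from_matrix(np.c_[X,np.cross(Z,X),Z]).as_euler('xyz',degrees=True).tolist()
def gp(x,y,z,c=C0): return (np.array(D(x,y,z,c))+18.7*w3(a_d)).tolist()
E
python3 - <<'E'
from h import *
ori=tilt_ori(); print(ori)
grip(46)
P=lambda th,up=4:(-50,-134-105*np.cos(th),40+105*np.sin(th)+up)
pre=np.array(P(.05))-110*a_d
for q in(gp(*pre),gp(*P(.05)),gp(*P(.5))): print(solve_ik(q,ori))
move_l(gp(pre[0],pre[1],240),ori,200)
move_l(gp(*pre),ori,200); print(F())
o=get_obs(); w=get_image('wrist'); save(w,'w4'); print(o['tcp_pos'].tolist(),o['ee_rot'].tolist(),[(np.round(d['extent']).tolist(),d['score']) for d in spot_in('brake_tread','wrist')], proj('wrist',[D(-50,-239,48)],o))
E
```

```text
[-159.99999999999997, 0.0, -38.420000000000016]
[-43.53456226   0.67475871 118.77815998  22.23652526  64.18257411
 -15.53662067]
[-38.88020188  11.94141055 120.43584518  26.16836669  50.85152685
 -17.72472711]
[-37.31467774   7.09791199 119.60048429  24.52478853  55.46894647
 -13.32420915]
(23.96, [447.6, -184.8, 135.5], [-0.5, 0.2, 0.4], 46.1)
[447.6305567805762, -184.8407870569214, 135.49454310602303] [-159.97956248669288, -0.016294571453937555, -38.37678876607041] [([286.0, 142.0, 54.0, 197.0], 0.85)] [[281.60887007 211.96815653]]
```

View pics/w4.png

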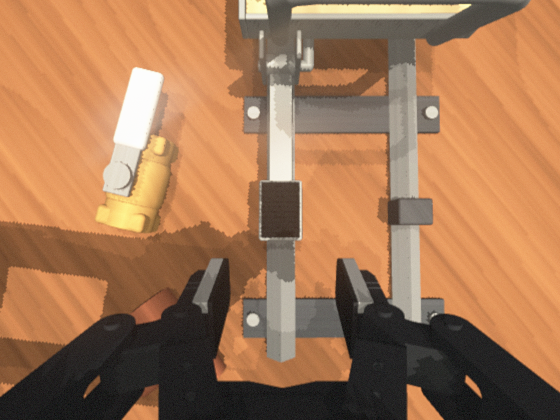

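The tread is at (281,210), matching the prediction, and the valve is well clear on the left.

Run:
```python
from h import *
ori=tilt_ori()
P=lambda th,up=4:(-50,-134-105*np.cos(th),40+105*np.sin(th)+up)
move_l(gp(*P(.05)),ori,100); print(F())
grip(15,50); print(F())
for th in(.15,.25,.35,.45,.54):
    move_l(gp(*P(th)),ori,50); print(th,F())
grip(50); wait(.1); print(F())
move_l(gp(*(np.array(P(.54))-90*a_d)),ori,120); wait(.2); print(F())
s=get_image('scene'); t=get_image('top'); save(t,'t5')
print([(np.round(d['extent']).tolist(),d['score']) for d in spot_in('brake_tread','scene')])
save(cv2.resize(s[170:290,220:380],(640,480),interpolation=cv2.INTER_CUBIC),'s5')
```

```text
(25.31, [470.9, -156.1, 32.3], [-0.3, -0.4, 0.1], 46.1)
(25.59, [469.2, -155.2, 32.1], [-5.0, 0.2, 3.9], 28.8)
0.15 (25.95, [469.6, -154.5, 40.9], [-0.4, -2.3, -12.9], 28.5)
0.25 (26.31, [471.6, -152.1, 52.5], [-2.4, 3.6, -9.3], 28.6)
0.35 (26.67, [473.9, -149.3, 63.5], [-3.5, 4.7, -5.1], 28.6)
0.45 (27.02, [476.8, -145.7, 74.1], [-5.7, 5.3, 0.3], 28.6)
0.54 (27.37, [479.9, -141.9, 83.3], [-8.0, 6.2, 4.1], 28.4)
(27.81, [480.7, -144.8, 81.5], [-0.8, 0.7, 0.4], 50.1)
(28.91, [460.0, -167.4, 164.0], [0.1, -0.1, -0.0], 49.8)
[([252.0, 232.0, 23.0, 19.0], 0.48)]
```

View pics/s5.png

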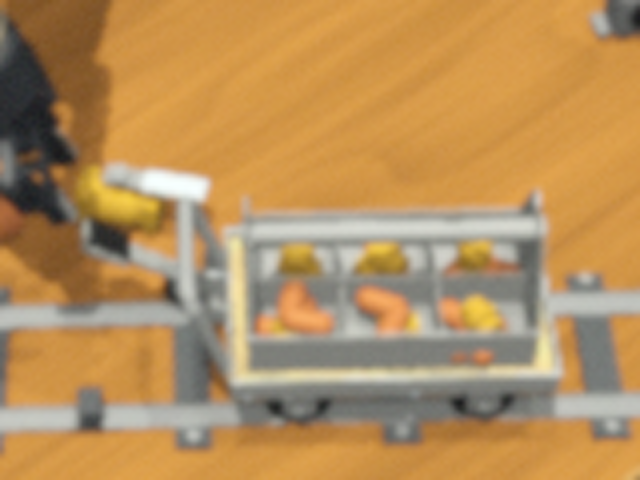

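The pedal is up and the carrier sits inside the rim; the trolley hasn't shifted. Now I'll push the hoop bar from behind.

Run:
```python
from h import *
ori=[180,0,DY]
grip(0)
p=get_obs()['tcp_pos']; move_l([p[0],p[1],230],None,200)
goto(D(5,-215,230),ori); move_l(D(5,-215,140),ori,150); print(F())
move_l(D(5,-185,140),ori,80); print(F())
move_l(D(5,-50,140),ori,70); print(F())
y=-50
while y<30:
    y+=6; move_l(D(5,y,140),ori,40); q=F(); f=np.array(get_obs()['wrist_force'])[:2]@ey; print(y,q,round(f,1))
    if f<-6: break
t=get_image('top'); save(t,'t6')
im=cv2.cvtColor(t[:,:,::-1],cv2.COLOR_BGR2HSV)
a=get_image('scene'); save(np.hstack([cv2.resize(t[60:260,150:400],(400,320)),cv2.resize(a[150:350,220:470],(400,320))]),'p6')
```

```text
(31.93, [524.9, -176.5, 140.8], [-0.8, 0.2, 0.2], -0.0)
(32.45, [543.3, -152.0, 140.1], [-0.0, 0.1, 0.0], -0.1)
(34.52, [627.0, -47.0, 140.2], [0.2, -0.4, -0.1], 0.0)
-44 (34.83, [631.0, -41.9, 140.1], [-0.4, -0.0, -0.1], 0.1) -0.2
-38 (35.12, [634.5, -37.0, 139.9], [1.0, -0.6, -0.1], -0.3) 0.2
-32 (35.42, [638.3, -32.3, 140.0], [-0.1, 0.9, -0.2], -0.3) 0.7
-26 (35.73, [642.0, -27.6, 140.0], [-0.2, -0.3, 0.4], 0.2) -0.4
-20 (36.02, [645.8, -22.9, 140.1], [0.7, -0.4, 0.4], -0.5) 0.1
-14 (36.33, [649.5, -18.2, 140.0], [-0.3, 0.3, 0.1], -0.1) 0.0
-8 (36.62, [653.3, -13.4, 140.1], [0.1, -0.3, 0.7], -0.2) -0.2
-2 (36.92, [657.0, -8.7, 140.0], [-0.3, -0.8, -0.2], -0.1) -0.8
4 (37.23, [660.8, -4.0, 140.1], [-0.4, 0.5, -0.3], 0.4) 0.1
10 (37.52, [664.5, 0.7, 140.0], [-0.5, -0.1, -0.5], -0.1) -0.4
16 (37.83, [668.3, 5.4, 140.1], [0.4, -0.2, 0.5], -0.0) 0.1
22 (38.12, [671.9, 10.1, 140.0], [0.8, 0.2, -0.4], 0.2) 0.7
28 (38.42, [672.9, 11.2, 139.9], [-8.1, -7.0, 4.3], 0.1) -10.5
```

View pics/p6.png

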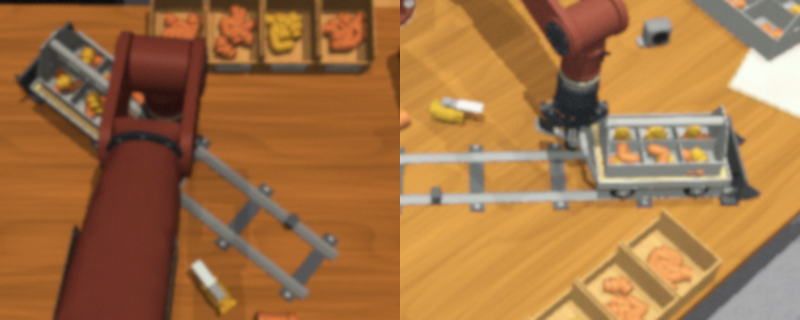

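The trolley is up against the buffers (10 N reaction). I'll back off and verify.

Run:
```python
from h import *
ori=[180,0,DY]
move_l(D(5,5,140),ori,40); move_l(D(5,-45,140),ori,120); move_l(D(5,-60,260),ori,200)
p=D(-200,-100,300); move_l(p,ori,250); goto([350,-250,300],ori); wait(.3); print(F())
t=get_image('top'); a=get_image('scene')
g=regions_of('tray','top'); 
for d in g[:2]:
    ys,xs=np.nonzero(d['region']); w=ray('top',np.c_[xs,ys],135)[:,:2].astype(np.float32); r=cv2.minAreaRect(w); print(d['score'],r,inD(r[0]))
save(np.hstack([cv2.resize(t[70:220,150:337],(400,320),interpolation=cv2.INTER_CUBIC),cv2.resize(a[160:280,280:430],(400,320),interpolation=cv2.INTER_CUBIC)]),'p7'); save(t,'t7'); save(a,'s7')
```

```text
(43.03, [350.5, -249.3, 300.0], [0.6, -0.3, 0.1], 0.3)
0.88 ((775.524169921875, 156.07205200195312), (265.4712829589844, 127.73092651367188), 51.48421096801758) [ -4.6 201.3]
0.71 ((721.6346435546875, 114.89484405517578), (342.54278564453125, 147.9722442626953), 60.95313262939453) [-21.2 135.6]
```

View pics/p7.png

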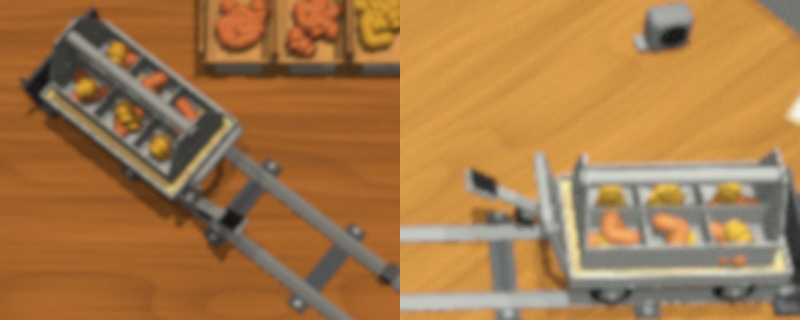

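Run:
```python
import cv2,numpy as np
b=cv2.resize(cv2.imread('pics/s7.png')[150:350,220:470],(400,320)).astype(np.float32).mean(2)
a=cv2.imread('pics/p6.png')[:,400:].astype(np.float32).mean(2)
r=(slice(110,200),slice(615,735)); r=(slice(115,195),slice(215,320))
print('shift px (1.6x)',cv2.phaseCorrelate(a[r].copy(),b[r].copy(),cv2.createHanningWindow((105,80),cv2.CV_32F)))
from h import *
print(F()); sign_off()
```

```text
shift px (1.6x) ((-0.0016886883784437146, 0.052007229634327246), 1.321592532043104)
(43.18, [350.2, -249.6, 300.0], [-0.7, -0.9, -0.8], 0.1)
the job is handed in; nothing more can be done
```

The job is done and handed in at about 43 s of the 64 s allowed. No verdict came back, so the results below rest on my own checks.

**What I did**
1. I pushed the brake pedal down with closed fingers until it locked; the picture showed the tread level.
2. I gripped the carrier by the middle of its handle and lowered it level onto the deck. It touched at the height expected for lying flat, with the brake still locked, and I let go.
3. I pinched the tread from both sides and lifted it along its arc, which released the brake.
4. I pushed the push hoop from behind at about 70 mm/s, slowing to smaller steps, until the buffers pushed back with about 10 N. Then I backed the arm away.

**Last checks**
- **Trolley:** it did not rebound. Pictures taken before and after I backed off match to within 0.05 pixel.
- **Pedal:** it is visibly up.
- **Carrier:** it stands inside the rim, aligned with the deck to about 0.1°. I estimated its position just before lowering, about 0 mm off centre across and up to about 3 mm along.
- **Robot:** it is clear of everything, with wrist force near zero.
- **Bystanders:** the valve and tape measure look unmoved. I never went near the pliers, tee or flux tin, and did not measure them again.

**What disagreed**
- The network's outline of the carrier in the last top picture came out larger than the carrier (265 × 128 mm against 220 × 120 mm), so I did not use it for position.
- I judged the trolley's final position from the buffer force and the pictures; I did not measure the travel itself.

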